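# Open the filler port of the green gear case

### The job

The green gear case on the bench is due for oil. Swing its yellow dust cover aside on its pin, about a quarter turn counter-clockwise seen from above, so that the filler port under it lies completely open, and let go of it. Leave the black cover on the grey gear case shut.

Things in the scene. Friction and masses are not known exactly. Their poses are not given: they have to be found in the camera images.
- yellow_cover (a joint): Swing angle of the yellow dust cover about its upright pin, rad: 0 shut over the port, growing counter-clockwise seen from above to a stop at 1.75. Stiff hinge: stays where left, takes 2 to 3 N at the knob. A level plate 5 mm thick, top face 103 mm above the bench; its 52 mm disc is centred 50 mm from the pin. Starts at 0 to 0.15.
- yellow_cover_knob (a point): Centre, half-way up, of the round upright yellow knob at the cover's free end: 18 mm thick, 34 mm tall (plate top 17 mm below this point, knob top 17 mm above), 95 mm from the pin, clear all round. When shut it lies on the robot's side of the port. x axis from knob to pin, z up.
- yellow_cover_pin (a point): Pivot of the yellow cover, on the plate's top face, under a steel head 16 mm wide, 6 mm high; it stays put. It sits on the green gear case (190 x 140 mm, 85 mm tall, bolted down) whose port is a steel collar 46 mm wide with a dark 36 mm mouth. Two steel stop pins 10 mm thick stand 4 mm above the plate.
- black_cover (a joint): Swing angle, rad, of the black cover of the same shape on the grey gear case, which is bolted down on the other side of the bench (the two cases may swap sides): 0 is shut, and it must stay shut.

How it is judged:
By the outcome, as a careful person would: the job done as asked, in the order asked, and still so for the second after the job is handed in, with the robot touching nothing.
It also fails if it takes over 34 s, if anything falls off the work surface, if the arm or the gripper's body presses on something with over 40 N, if the wrist force passes 120 N, or if a joint passes its speed limit or range.

### The arm

A 6-joint arm with a two-finger parallel gripper is mounted at the origin on the work surface. World frame = base frame: x ahead of the robot, y to its left, z up, the work surface at z = 0. Lengths are in m, angles in degrees, forces in N, time in s.
With the tool pointing down it reaches from about 0.25 to 0.725 m from the base axis. Payload 9.7 kg.
Tool frame: the origin (TCP) lies on the centre line of the jaws, within the pads' length; the fingertips stand bot.nose_length ahead of it and the grasp point (between the pads) lies 11 mm behind it (bot.nose_length is the distance from the TCP to the fingertips, in m); z points along the fingers, y is the line along which they close (so a half turn about z gives the same grasp; the last joint's range is limited). The gripper opens to 85 mm and grips with 20 to 120 N. Pads are 22 mm wide; open, the fingers measure 114 mm over their backs; the gripper's body (76 mm by 85 mm) begins 54 mm behind the grasp point. The pads swing forward as they close: fully open they stand 13 mm farther back than shut.
Start: joints at [69.614, 4.979, 10.078, 95.1, 0, 90], TCP at [0.192, 0.516, 0.239] pointing down, gripper open.
Joint ranges: [-179.16, 179.16], [-48.56, 103.87], [-65.8, 70.77], [-126.05, 130.52], [-82.76, 87.17], [-180, 180]. Speed limits (degrees/s): [127.2, 127.2, 147.25, 180, 180, 180].

### API

Orientations are given as [roll, pitch, yaw] about the fixed x, y, z axes, in that order (R = Rz(yaw) Ry(pitch) Rx(roll)).
In Python, from workcell import bot gives the robot as it stands. The module is installed in compiled form; this text tells all that it offers.
- The arm moves only by the shell command python3 -m inch 'ROWS' [OPENING] [FORCE]. ROWS is JSON, a list of rows, each a list of 4 numbers: the shift along the world's x, y, z in cm, then the turn about the world's z in degrees. A call has exactly 8 rows; each row is the pose to reach, as a shift and turn from the pose commanded when the call began; what a row does not reach only later rows make up. A row lasts 1/8 s, in which the tool goes at most 62.5 mm and 10.7 degrees, less where a joint would pass 70% of its speed; a pose out of reach is approached as far as the arm can. A call with a gripper value outside its range is refused whole. OPENING is the finger opening in cm, from 0 to 8.54, set as the call begins (- or left out, the last holds). The fingers move at their own pace and stop on an object; FORCE is the grip in N (left out, the last holds). Time passes only in rows, so rows that repeat a pose let the fingers close, or fill a call up. It gives the time, the measured TCP pose, the force, the opening and the grip force at its end, in the units of the state.
- bot.get_obs(): the state, without advancing time (a new reading comes with each control period).
- bot.camera(name): name is "scene" or "top"; returns a dict with "img" (400x640x3 uint8, red, green, blue), "fovy" (degrees; the focal length in pixels is half the picture's height over the tangent of half this angle, whatever the lens; pixels are square), "cx", "cy" (the principal point, pixels), "dist" ([k1, k2, p1, p2, k3] as OpenCV has them; the pictures are not rectified), "R" (3x3) and "t" (3): a world point X has camera coordinates R X + t. Camera axes: x right, y down, z forward; pixel columns grow to the right and rows downward; lengths in m; the calibration is good to about 2 mm. A picture is of the moment at which its call begins. There is no depth.
- bot.job_done(): hands the job in; it is judged then, once.
Trained networks look in a picture, given as the dict that the camera call returned (one of the last four; its "shot" number tells which), for a name from the list of things; names that differ only in an ending like _2 or _b are one class to them, and where a whole thing is asked for, a point or a joint stands for the part that bears it (a point fixed in the world has none). Each returns a list of dicts, best first, with "score" (0 to 1); they miss things now and then, are a little off and sometimes report something else, mostly with a low value. They report only what shows in the picture. A call takes as long as a camera call.
- bot.find_in(thing, picture): "point" ([column, row] in pixels, amid what is visible of it).
- bot.landmark_of(thing, picture): "point" ([column, row] in pixels: a listed point, or the origin of a listed thing).
The state is a dict: "time": time; "q": joint angles; "qd": joint speeds; "joint_efforts": joint torques, N m; "ee_pos": TCP position; "tcp_rot": TCP orientation; "wrist_force": force on the tool from outside, world axes, zero at the start; "torque": the same for the moment, N m; "opening": finger opening in m; "grasp_force": force on a finger pad.
Only numpy, scipy, OpenCV 4.12 (cv2) and the standard library are available. Lean on these libraries where they do the work, as an engineer would, in place of code of your own. Each camera call takes 0.05 s, during which the arm holds its last target. There are 200 camera calls.

## Working session

There is one attempt and no reset: what is moved stays moved. The work goes in short steps, Python scripts to look and compute and a shell command to move; the robot and the scene stay as the last step left them, time stands still between calls to the robot, and variables do not carry over. Pictures are saved under pics/ and viewed, at most 10 in all, crops included, and the job is handed in when it is done.

```bash
mkdir -p pics; cat > h.py <<'E'
import numpy as np, cv2
from workcell import bot
def K(c):
    f=200/np.tan(np.radians(c["fovy"])/2); return np.array([[f,0,c["cx"]],[0,f,c["cy"]],[0,0,1.]])
def at_z(c,p,z):
    u=cv2.undistortPoints(np.array([[p]],float),K(c),np.array(c["dist"],float))[0,0]
    R=np.array(c["R"]);t=np.array(c["t"]); d=R.T@np.array([u[0],u[1],1]); o=-R.T@t
    return o+d*(z-o[2])/d[2]
def proj(c,X):
    return cv2.projectPoints(np.array(X,float).reshape(-1,3),cv2.Rodrigues(np.array(c["R"]))[0],np.array(c["t"],float),K(c),np.array(c["dist"],float))[0][:,0]
def save(c,n): cv2.imwrite("pics/"+n,c["img"][:,:,::-1])
E
python3 - <<'E'
from h import *
print(bot.nose_length, bot.get_obs())
for n in("top","scene"):
    c=bot.camera(n); save(c,n+"1.png")
    for th,z in(("yellow_cover_knob",.12),("yellow_cover_pin",.103)):
        for d in bot.landmark_of(th,c)[:3]: print(n,th,d["score"],d["point"],at_z(c,d["point"],z).round(4))
E
```

```text
0.008 {'time': 0.0, 'q': array([6.96149638e+01, 5.01183821e+00, 1.00337568e+01, 9.50986374e+01,
       1.25816805e-03, 9.00014061e+01]), 'qd': array([ 0.06644392,  0.00049787,  0.0324425 , -0.00560629, -0.0732023 ,
        0.05564721]), 'joint_efforts': array([ 1.57101225e-03, -5.20383596e+01,  4.64810264e+01,  1.60456676e-02,
        4.47708396e-05, -6.92441517e-07]), 'ee_pos': array([0.19149935, 0.51535561, 0.23856973]), 'tcp_rot': array([-1.79923281e+02, -1.25628411e-03,  1.59613556e+02]), 'wrist_force': array([-0.69537558, -0.0074479 ,  0.46809322]), 'torque': array([-0.02077625,  0.03908894, -0.05591058]), 'grasp_force': 0.0, 'opening': 0.08532945519896502}
top yellow_cover_knob 0.86 [400.0, 210.4] [ 0.5275 -0.1779  0.12  ]
top yellow_cover_pin 0.69 [409.3, 171.6] [ 0.6131 -0.2014  0.103 ]
scene yellow_cover_knob 0.87 [242.2, 235.6] [ 0.5216 -0.1708  0.12  ]
scene yellow_cover_pin 0.69 [249.6, 290.2] [ 0.6143 -0.1948  0.103 ]
```

```bash
python3 -c "
import cv2,numpy as np
a=cv2.imread('pics/top1.png');cv2.imwrite('pics/both.png',a)"
```

```text
(no output)
```

View pics/top1.png

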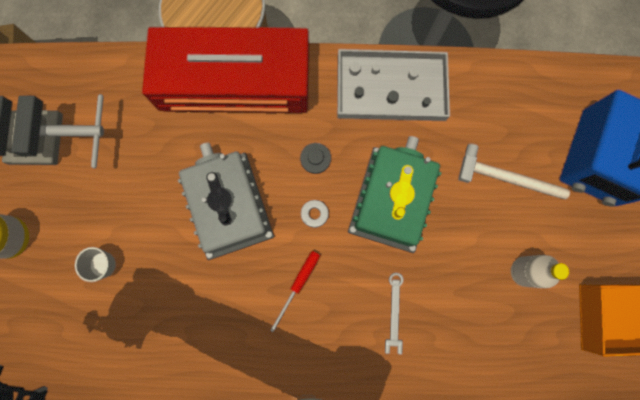

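View pics/scene1.png

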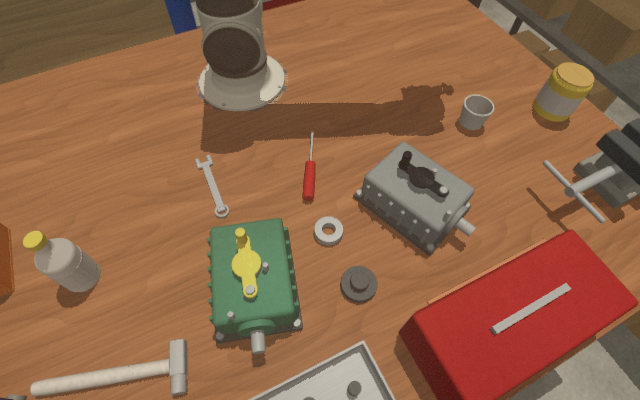

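The top view shows the green case with the yellow cover: knob near (400,211), pin near (409,171). The grey case is on the left. Both cameras put the knob at about (0.524, -0.174) and the pin at about (0.614, -0.198). I'll loosely cage the knob between the fingers and follow the arc.

```bash
python3 -m inch '[[2.4,-5,0,0],[4.8,-10,0,0],[7.2,-15,0,0],[9.6,-20,0,0],[12,-25,0,0],[14.4,-30,0,0],[16.8,-35,0,0],[19.2,-40,0,0]]' 3.4 20; python3 - <<'E'
from h import *
print(bot.get_obs()["q"])
a,b=[bot.camera(n) for n in("top","scene")]
P={}
for th in("yellow_cover_knob","yellow_cover_pin"):
    rows=[]
    pts=[bot.landmark_of(th,c)[0]["point"] for c in(a,b)]
    U=[cv2.undistortPoints(np.array([[p]],float),K(c),np.array(c["dist"],float))[0] for c,p in zip((a,b),pts)]
    M=[np.c_[c["R"],c["t"]] for c in(a,b)]
    X=cv2.triangulatePoints(M[0],M[1],U[0].T,U[1].T)[:,0]; print(th,pts,X[:3]/X[3]); P[th]=X[:2]/X[3]
d=P["yellow_cover_knob"]-P["yellow_cover_pin"];print(np.hypot(*d),np.degrees(np.arctan2(d[1],d[0])))
im=np.hstack([cv2.resize(a["img"][110:260,330:460],None,fx=3,fy=3),cv2.resize(b["img"][200:350,190:320],None,fx=3,fy=3)])
cv2.imwrite("pics/crop1.png",im[:,:,::-1])
E
```

```text
time: 1.3
ee_pos: [0.384, 0.1139, 0.2395]
tcp_rot: [180.0, 0.0, 159.6]
wrist_force: [0.2, 0.2, -0.4]
opening: 0.0341
grasp_force: 0.0
[ 1.65116386e+01 -1.53230047e+01 -8.71024499e+00  9.65633737e+01
  3.31548576e-03  3.68883312e+01]
yellow_cover_knob [[399.3, 212.9], [242.5, 236.4]] [ 0.52300178 -0.17351469  0.12149337]
yellow_cover_pin [[409.3, 172.9], [250.4, 292.4]] [ 0.61353166 -0.19897022  0.09460661]
0.09404064117408488 164.29488168031241
```

View pics/crop1.png

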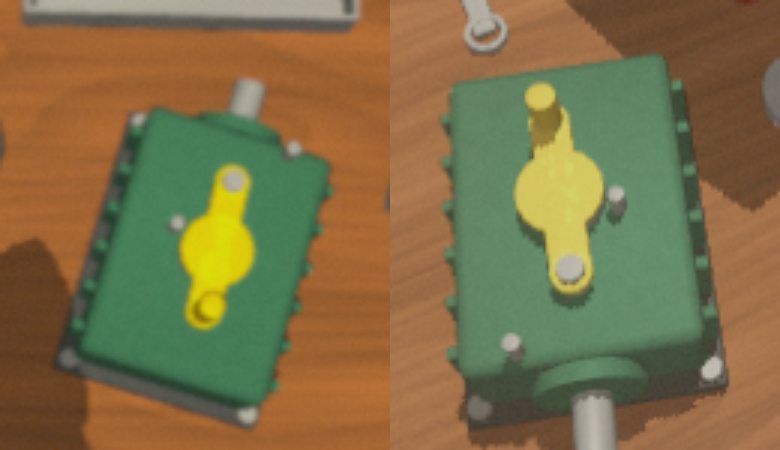

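The crop shows the knob and arm clear. The shut-stop pin stands on the left, and the far stop is at the upper right. Next I go above the knob.

```bash
python3 -m inch '[[2.4,-5,0,1],[4.8,-10,0,2],[7.2,-15,0,3],[9.6,-20,0,4],[12,-25,0,4.7],[13.9,-29,0,4.7],[13.9,-29,0,4.7],[13.9,-29,-3,4.7]]'; python3 - <<'E'
from h import *
o=bot.get_obs();print(o["ee_pos"],o["tcp_rot"],o["q"])
a,b=[bot.camera(n) for n in("top","scene")]
im=np.hstack([cv2.resize(a["img"][110:260,330:460],None,fx=3,fy=3),cv2.resize(b["img"][150:300,180:310],None,fx=3,fy=3)])
cv2.imwrite("pics/crop2.png",im[:,:,::-1])
E
```

```text
time: 2.6
ee_pos: [0.5239, -0.1731, 0.2107]
tcp_rot: [180.0, 0.2, 164.4]
wrist_force: [-0.4, -0.3, -0.9]
opening: 0.034
grasp_force: 0.0
[ 0.52386688 -0.17310579  0.21070584] [179.98957489   0.18093903 164.41726103] [-1.82950709e+01  4.51574263e+00  6.40763278e+00  9.17116471e+01
  1.89757177e-02 -2.71231858e+00]
```

View pics/crop2.png

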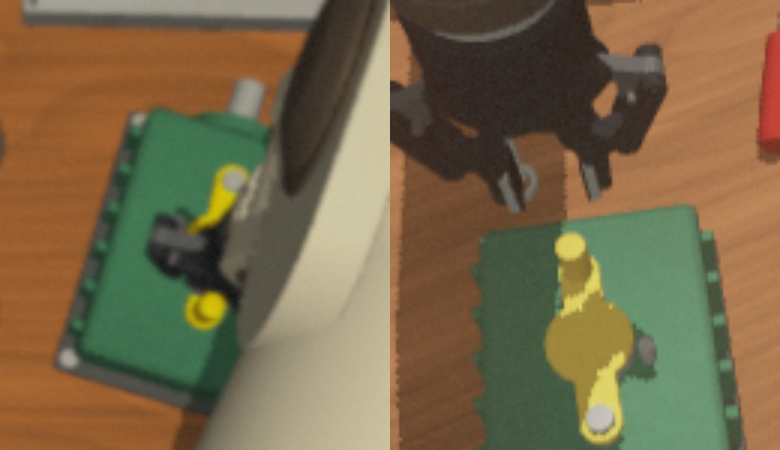

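The fingers straddle the knob in both views, so I descend.

```bash
python3 -m inch '[[0,0,-2,0],[0,0,-4,0],[0,0,-5.5,0],[0,0,-6.3,0],[0,0,-7,0],[0,0,-7.7,0],[0,0,-8.3,0],[0,0,-8.7,0]]'; python3 - <<'E'
from h import *
o=bot.get_obs();print(o["ee_pos"],o["wrist_force"])
p=np.array([.6135,-.1985]);r=.0945; x=np.array([.5235,-.1735])
for t in np.arange(0,96,5):
    a=np.radians(164.3+t); print(t,((p+r*np.array([np.cos(a),np.sin(a)])-x)*100).round(2))
E
```

```text
time: 3.7
ee_pos: [0.5225, -0.1745, 0.122]
tcp_rot: [180.0, -0.0, 164.3]
wrist_force: [-0.2, -0.0, -0.6]
opening: 0.0338
grasp_force: 0.0
[ 0.52253579 -0.17451506  0.12199937] [-0.15412196 -0.04801966 -0.56847389]
0 [-0.1   0.06]
5 [-0.29 -0.75]
10 [-0.4  -1.56]
15 [-0.45 -2.38]
20 [-0.42 -3.21]
25 [-0.33 -4.03]
30 [-0.16 -4.83]
35 [ 0.08 -5.62]
40 [ 0.39 -6.39]
45 [ 0.76 -7.12]
50 [ 1.19 -7.83]
55 [ 1.69 -8.49]
60 [ 2.24 -9.1 ]
65 [ 2.84 -9.66]
70 [  3.49 -10.17]
75 [  4.18 -10.63]
80 [  4.9  -11.02]
85 [  5.66 -11.34]
90 [  6.44 -11.6 ]
95 [  7.25 -11.79]
```

No contact on the way down; the knob is caged. Now I follow the arc.

```bash
python3 -m inch '[[-0.3,-0.75,0,5],[-0.4,-1.55,0,10],[-0.45,-2.4,0,15],[-0.4,-3.2,0,20],[-0.3,-4,0,25],[-0.15,-4.8,0,30],[0.1,-5.6,0,35],[0.4,-6.4,0,40]]'
```

```text
time: 4.7
ee_pos: [0.5268, -0.2383, 0.1223]
tcp_rot: [180.0, 0.0, -155.5]
wrist_force: [-0.2, 2.0, 0.1]
opening: 0.0339
grasp_force: 1.0
```

Pushing at 2 N, as expected.

```bash
python3 -m inch '[[0.35,-0.7,0,5],[0.8,-1.45,0,10],[1.3,-2.1,0,15],[1.85,-2.7,0,20],[2.45,-3.25,0,25],[3.1,-3.75,0,30],[3.8,-4.25,0,35],[4.5,-4.6,0,40]]'; python3 - <<'E'
from h import *
b=bot.camera("scene");a=bot.camera("top")
for c,n in((a,"top"),(b,"scene")):
    for d in bot.landmark_of("yellow_cover_knob",c)[:2]: print(n,d["score"],d["point"],at_z(c,d["point"],.12))
im=np.hstack([cv2.resize(a["img"][110:260,330:460],None,fx=3,fy=3),cv2.resize(b["img"][200:350,160:290],None,fx=3,fy=3)])
cv2.imwrite("pics/crop3.png",im[:,:,::-1])
E
```

```text
time: 5.7
ee_pos: [0.5715, -0.2843, 0.1221]
tcp_rot: [179.9, 0.0, -115.5]
wrist_force: [-1.0, 2.2, 1.0]
opening: 0.0339
grasp_force: 1.0
top 0.95 [447.4, 188.8] [ 0.57486281 -0.27771976  0.12      ]
scene 0.72 [192.1, 279.0] [ 0.56125023 -0.27425103  0.12      ]
```

View pics/crop3.png

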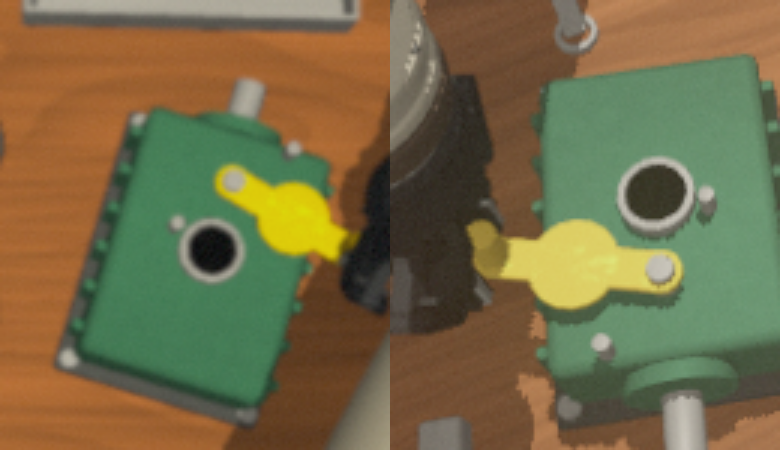

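The port is open and the cover is at about 75°. I nudge it another 12°, back off so the finger is free, then lift.

```bash
python3 -m inch '[[0.75,-0.3,0,5],[1.5,-0.55,0,10],[1.85,-0.65,0,12],[1.85,-0.65,0,12],[1.5,-0.55,0,10],[1.15,-0.45,0,8],[1.15,-0.45,0,8],[1.15,-0.45,0,8]]' && python3 -m inch '[[0,0,1,0],[0,0,3,0],[0,0,5,0],[0,0,8,0],[0,0,11,0],[-4,0,13,0],[-8,-2,14,0],[-12,-5,14,0]]' && python3 -m inch '[[-3,-5,0,0],[-6,-10,0,0],[-9,-14,0,0],[-9,-14,0,0],[-9,-14,0,0],[-9,-14,0,0],[-9,-14,0,0],[-9,-14,0,0]]'; python3 - <<'E'
from h import *
b=bot.camera("scene");a=bot.camera("top")
for c,n in((a,"top"),(b,"scene")):
    k=at_z(c,bot.landmark_of("yellow_cover_knob",c)[0]["point"],.12)
    p=at_z(c,bot.landmark_of("yellow_cover_pin",c)[0]["point"],.103); d=(k-p)[:2]
    print(n,k,p,np.degrees(np.arctan2(d[1],d[0]))%360-164.3)
im=np.hstack([cv2.resize(a["img"][110:260,160:460],None,fx=1.3,fy=1.3),cv2.resize(b["img"][150:300,160:460],None,fx=1.3,fy=1.3)])
cv2.imwrite("pics/crop4.png",im[:,:,::-1])
E
```

```text
time: 6.9
ee_pos: [0.5831, -0.289, 0.1224]
tcp_rot: [-180.0, 0.0, -107.7]
wrist_force: [0.5, -0.3, 0.2]
opening: 0.0337
grasp_force: 0.0
time: 7.9
ee_pos: [0.4624, -0.3391, 0.2644]
tcp_rot: [-179.8, -0.1, -107.6]
wrist_force: [-0.3, -2.2, 0.1]
opening: 0.0342
grasp_force: 0.0
time: 8.9
ee_pos: [0.3736, -0.4785, 0.2624]
tcp_rot: [-180.0, -0.0, -107.6]
wrist_force: [-0.3, 0.1, -0.5]
opening: 0.0341
grasp_force: 0.0
top [ 0.58794563 -0.2850001   0.12      ] [ 0.61379032 -0.20122771  0.103     ] 88.55443994530481
scene [ 0.58240522 -0.28933671  0.12      ] [ 0.61350666 -0.19559974  0.103     ] 87.34442459623142
```

View pics/crop4.png

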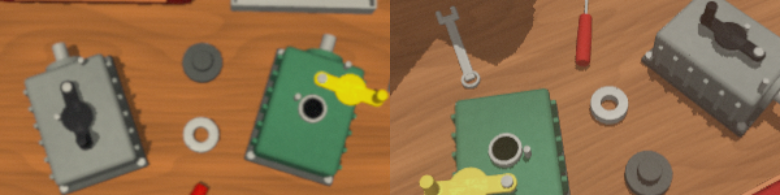

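The cover now sits about 88° from its starting position, the port is fully open, the black cover hasn't moved, and the arm is clear.

```bash
python3 -c "
from workcell import bot
print(bot.job_done())"
```

```text
the job is handed in; nothing more can be done
None
```

The job is handed in at about 9 s: the yellow cover is swung about 88° counter-clockwise and released, the filler port is fully open, and the black cover was not touched.

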